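# Set the board press on a pad of grey board

## Task

Slide the pad of grey board fully home against the back fence of the little press, then turn the red thumbscrew clockwise until its foot seats on the pad, and back it off a quarter turn so that sheets can just be drawn out. Finish while holding the thumbscrew there in the gripper: do not let go, so that it cannot creep while I fix its lock ring. Leave the other things on the bench alone.

Things in the scene. Friction and masses are not known exactly. Their poses are not given: they have to be found in the camera images.
- press: the board press, fixed on the bench, place and heading differ: dark blue-grey base plate 255 x 160 x 20 mm, column at its far end, and from it a 36 mm wide arm over the pad (top 84 mm above the bench). Origin on the bench under the plate, which runs x = -140 to +115, y = +-80 mm. +x points from the open near end to the column, z up. The screw's upright axis is at x = 35 mm, y = 0.
- fence (a point): middle of the near face of the press's aluminium back fence, at the base plate's top (20 mm above the bench); at x = 75 mm, y = 0 in the press's frame. The fence is 136 mm wide and 26 mm high. Two low aluminium guides (inner faces at y = +-54 mm, tops 30 mm above the bench, from x = -115 to +75 mm in the press's frame) lead the pad to it.
- pad_center (a point): centre of the loose pad of grey board: stiff block 140 (x) x 100 (y) x 18 mm, about 180 g, white top, red near (-x) end, lying on the base plate between the guides, at first 30 to 55 mm short of home. Home, its far end touches the fence and this point is at x = 5, z = 29 mm in the press's frame. It slides easily (1 to 3 N): push its near end with shut fingertips.
- wing: red wing of the thumbscrew: upright bar 60 (its x) x 14 (its y) x 34 mm (z), white mark on top towards -x. Origin at its centre, 117 mm above the bench when seated, 1.27 mm higher per radian unscrewed. Below it only a thin spindle (radius 5.5 mm), 15 mm free down to the arm's collar. Grip it from above across its 14 mm; it turns about the vertical through its centre.
- screw (a joint): angle of the thumbscrew in rad; grows as it is turned clockwise seen from above (screwing down). It stops dead at 4.0, where the round steel foot (radius 28 mm) seats on the pad. Starts at 1.2 to 2.4. Takes 0.06 N m to turn and stays where it is left. The wing's x axis lies along the press's x axis at 0, and is turned clockwise from it by this angle.
- marker: bystander: orange marker pen 120 x 14 x 14 mm lying beside the press; leave it alone
- tape: bystander: roll of masking tape, 84 mm across, 24 mm high, lying beside the press; leave it alone
- cutter: bystander: yellow cutter, blade in, 140 x 26 x 14 mm; leave it alone
- pencup: bystander: black pen cup, 72 mm across, 150 mm high with its pens; leave it alone
- glue: bystander: white glue bottle, 52 mm across, 130 mm high; leave it alone
Things that resemble listed ones, but are neither listed nor needed, are in the scene too. Leave any green look-alike of the part that bears pad_center alone.

How it is judged:
On the way, in this order (a step that is already met when the one before it is completed fails the run):
1. the pad is home against the back fence, the screw not yet seated (x of pad_center in the frame of press above 0.001 m and z of pad_center in the frame of press below 0.032 m and value of joint screw below 3.9 rad), for 0.2 s.
2. the thumbscrew is seated, the pad still home (x of pad_center in the frame of press above 0.001 m and z of pad_center in the frame of press below 0.032 m and value of joint screw above 3.92 rad), for 0.2 s.
At the end, for the whole second after the job is handed in: the pad is home (within 4 mm of the back fence, flat on the base), the thumbscrew stands still a quarter turn (within 0.23 rad, 13 degrees) back from its seat, and the fingers still hold its wing (over 2 N) (x of pad_center in the frame of press above 0.001 m and z of pad_center in the frame of press below 0.032 m and value of joint screw between 2.2 and 2.66 rad and velocity of joint screw between -0.1 and 0.1 rad/s and contact force between the fingers and wing above 2 N); the arm keeps its last pose, push and grip.
It fails at once if the marker is pushed away (moved over 20 mm) (distance of marker from where it was at the start of the episode above 0.02 m).
It fails at once if the tape is pushed away (moved over 20 mm) (distance of tape from where it was at the start of the episode above 0.02 m).
It fails at once if the cutter is pushed away (moved over 20 mm) (distance of cutter from where it was at the start of the episode above 0.02 m).
It fails at once if the pencup is pushed away (moved over 20 mm) (distance of pencup from where it was at the start of the episode above 0.02 m).
It fails at once if the glue is pushed away (moved over 20 mm) (distance of glue from where it was at the start of the episode above 0.02 m).
It also fails if it takes over 72 s, if anything falls off the work surface, if the arm or the gripper's body presses on something with over 40 N, if the wrist force passes 120 N, or if a joint passes its speed limit or range.

## Robot

A 7-joint arm with a two-finger parallel gripper is mounted at the origin on the work surface. World frame = base frame: x ahead of the robot, y to its left, z up, the work surface at z = 0. Lengths are in m, angles in rad, forces in N, time in s.
With the tool pointing down it reaches from about 0.425 to 0.925 m from the base axis. Payload 6.8 kg.
Tool frame: the origin (TCP) lies midway between the tips of the shut fingers; the grasp point (between the pads) lies r.grasp_offset behind it (r.grasp_offset is the distance from the TCP to the grasp point, in m); z points along the fingers, y is the direction in which the jaws open and shut (so a half turn about z gives the same grasp; the last joint's range is limited). The gripper opens to 85 mm and grips with 20 to 120 N. Pads are 22 mm wide; open, the fingers measure 114 mm over their backs; the gripper's body (76 mm by 85 mm) begins 54 mm behind the grasp point. The pads swing forward as they close: fully open they stand 13 mm farther back than shut.
Start: joints at [1.03, 0.477, 0.022, 1.555, -0.011, 1.109, -0.083], TCP at [0.283, -0.613, 0.231] pointing down, gripper open.
Joint ranges: [-2.96, 2.96], [-0.34, 2.1], [-1.41, 1.46], [0.24, 2.44], [-1.37, 4.51], [0.17, 1.92], [-2.96, 2.96]. Speed limits (rad/s): [2.39, 2.39, 3.14, 3.14, 3.14, 3.14, 3.14].

## Interface

Orientations are given as a rotation vector (axis times angle).
In Python, from bench import r gives the robot as it stands. The module is installed in compiled form; this text tells all that it offers.
- The arm moves only by the tool send_rows, never from a script. Its argument "moves" is one flat list of numbers, 4 for each row, row after row: the shift along the tool's x, y, z in mm, then the turn about the tool's z in degrees. A call has 1 to 8 rows; each row is the pose to reach, as a shift and turn from the pose commanded when the call began, along the tool's axes at that moment; what a row does not reach only later rows make up. A row lasts 1/8 s, in which the tool goes at most 62.5 mm and 10.7 degrees, less where a joint would pass 70% of its speed; a pose out of reach is approached as far as the arm can. A call with a gripper value outside its range is refused whole. "hand" is the closure, from 0 (fully open) to 1 (shut), set as the call begins (left out, the last holds). The fingers move at their own pace and stop on an object; "newtons" is the grip in N (left out, the last holds). Time passes only in rows, so rows that repeat a pose let the fingers close. It gives the time, the measured TCP pose, the force and the opening at its end, in the units of the state.
- r.get_obs(): the state, without advancing time (a new reading comes with each control period).
- r.grab_frame(name): name is "scene" or "side" or "wrist"; returns a dict with "img" (480x640x3 uint8, red, green, blue), "mtx" (3x3 intrinsics, pixels), "D" ([k1, k2, p1, p2, k3] as OpenCV has them; the pictures are not rectified), "world_to_cam" (4x4, takes a point from world to camera coordinates). Camera axes: x right, y up, looking along -z (the intrinsics and any distortion apply to the point x, -y, -z); pixel columns grow to the right and rows downward; lengths in m; the calibration is good to about 2 mm. A picture is of the moment at which its call begins. There is no depth.
- r.hand_in(): hands the job in, once; it reports no verdict.
The state is a dict: "clock": time; "joints": joint angles; "qvel": joint speeds; "tau": joint torques, N m; "tcp_pos": TCP position; "orientation": TCP orientation; "contact_force": force on the tool from outside, world axes, zero at the start; "moment": the same for the moment, N m; "grip_width": finger opening in m.
Only numpy, scipy, OpenCV 4.12 (cv2) and the standard library are available. Lean on these libraries where they do the work, as an engineer would, in place of code of your own. Each camera call takes 0.05 s, during which the arm holds its last target.

## Working session

There is one attempt and no reset: what is moved stays moved. The work goes in short steps, Python scripts to look and compute and a tool call to move; the robot and the scene stay as the last step left them, time stands still between calls to the robot, and variables do not carry over. Pictures are saved under pics/ and viewed, and the job is handed in when it is done.

Besides the shell and the picture viewer there is one more tool, called after "Emit:" as a command line: name --argument value ..., lists and objects as JSON in quotes. send_rows: Moves the arm, as the interface text tells. Its arguments: {"type":"object","properties":{"moves":{"type":"array"},"hand":{"type":"number"},"newtons":{"type":"number"}},"required":["moves"]}

```bash
mkdir -p pics
python3 - <<'E'
from bench import r
import cv2,numpy as np
o=r.get_obs();print(o, r.grasp_offset)
for n in ["scene","side","wrist"]:
    f=r.grab_frame(n);cv2.imwrite(f"pics/{n}0.png",f["img"][:,:,::-1]);np.savez(f"{n}0.npz",**f)
    print(n,f["mtx"].tolist(),f["D"],np.round(f["world_to_cam"],4).tolist())
E
```

```text
{'clock': 0.0, 'joints': array([ 1.02992728,  0.47779033,  0.0223674 ,  1.55646558, -0.0114966 ,
        1.10932211, -0.08307641]), 'qvel': array([-0.00101937, -0.00028037,  0.00066024,  0.00071177,  0.00168875,
        0.00114821, -0.00086061]), 'tau': array([ 5.70151201e-05, -5.96451473e+01,  1.60804119e+00, -2.81203669e+01,
        1.24868556e-02,  9.18611535e-03,  9.07763592e-06]), 'tcp_pos': array([ 0.2828001 , -0.61223445,  0.23032686]), 'orientation': array([-3.06659058e+00, -6.74152294e-01,  8.59689403e-04]), 'contact_force': array([ 0.87865686, -0.29978547,  0.22718539]), 'moment': array([-0.00429462, -0.01595528, -0.01253346]), 'grip_width': 0.0855477892997476} 0.0187
scene [[575.8614316093476, 0.0, 315.1659119214934], [0.0, 575.8614316093476, 236.6798917437279], [0.0, 0.0, 1.0]] [-0.18031827  0.          0.          0.          0.        ] [[-0.5154, 0.8569, -0.0092, 0.2591], [-0.5667, -0.3327, 0.7537, 0.184], [0.6428, 0.3936, 0.6571, -1.6261], [0.0, 0.0, 0.0, 1.0]]
side [[460.0380159205336, 0.0, 324.1950319000722], [0.0, 460.0380159205336, 239.1537552096983], [0.0, 0.0, 1.0]] [-0.07475898  0.          0.          0.          0.        ] [[-0.813, -0.5818, 0.0221, 0.374], [0.3566, -0.4675, 0.8089, -0.2401], [-0.4602, 0.6655, 0.5876, -0.8633], [0.0, 0.0, 0.0, 1.0]]
wrist [[424.6903940117328, 0.0, 318.81746181574124], [0.0, 424.6903940117328, 241.71585770510015], [0.0, 0.0, 1.0]] [0.01127076 0.         0.         0.         0.        ] [[0.4197, -0.9076, -0.0012, -0.6736], [0.858, 0.3972, -0.3257, 0.0431], [0.2961, 0.1357, 0.9455, -0.3813], [0.0, 0.0, 0.0, 1.0]]
```

View pics/scene0.png

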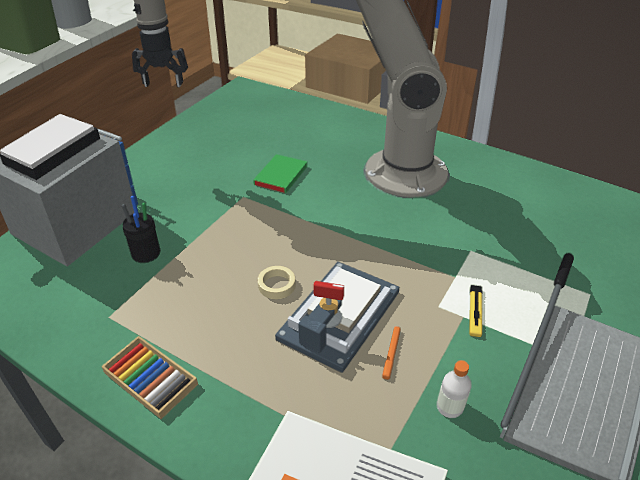

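View pics/side0.png

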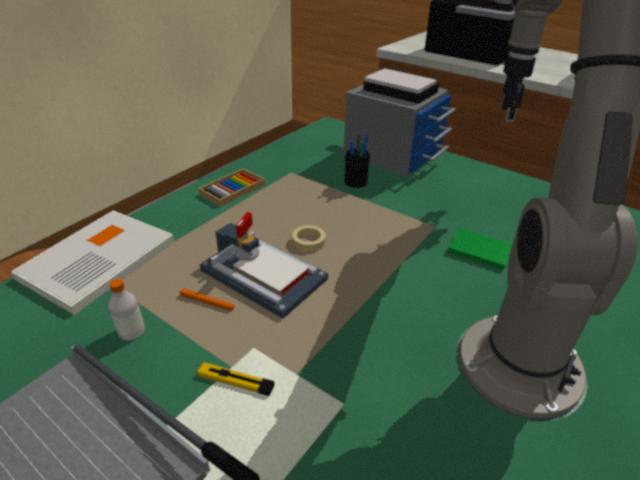

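View pics/wrist0.png

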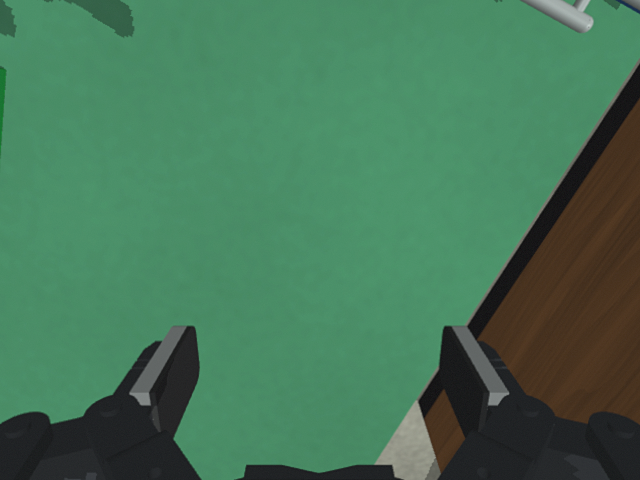

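The scene view shows the press near (338,315) with the column at lower left (312,333), the red wing at (328,290), tape at (277,281) and the marker at (392,352). In the side view the press is near (265,270). I'll zoom in.

```bash
cat > h.py <<'E'
import numpy as np,cv2
def ray(f,uv):
    uv=np.array(uv,float).reshape(-1,1,2)
    n=cv2.undistortPoints(uv,f["mtx"],np.array(f["D"])).reshape(-1,2)
    d=np.c_[n[:,0],-n[:,1],-np.ones(len(n))]
    W=f["world_to_cam"];R=W[:3,:3];c=-R.T@W[:3,3]
    return c,d@R
def onz(f,uv,z):
    c,d=ray(f,uv);return c+d*((z-c[2])/d[:,2])[:,None]
def proj(f,P):
    P=np.array(P,float).reshape(-1,3);W=f["world_to_cam"];p=P@W[:3,:3].T+W[:3,3]
    q=np.c_[p[:,0],-p[:,1],-p[:,2]]
    return cv2.projectPoints(q,np.zeros(3),np.zeros(3),f["mtx"],np.array(f["D"]))[0].reshape(-1,2)
def crop(f,x0,y0,w,h,s,name):
    c=f["img"][y0:y0+h,x0:x0+w,::-1]
    cv2.imwrite(name,cv2.resize(c,None,fx=s,fy=s,interpolation=cv2.INTER_CUBIC))
E
python3 - <<'E'
from h import *
f=np.load("scene0.npz");crop(f,265,250,150,130,5,"pics/sc_c.png")
f=np.load("side0.npz");crop(f,190,200,150,120,5,"pics/si_c.png")
E
```

```text
(no output)
```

View pics/sc_c.png

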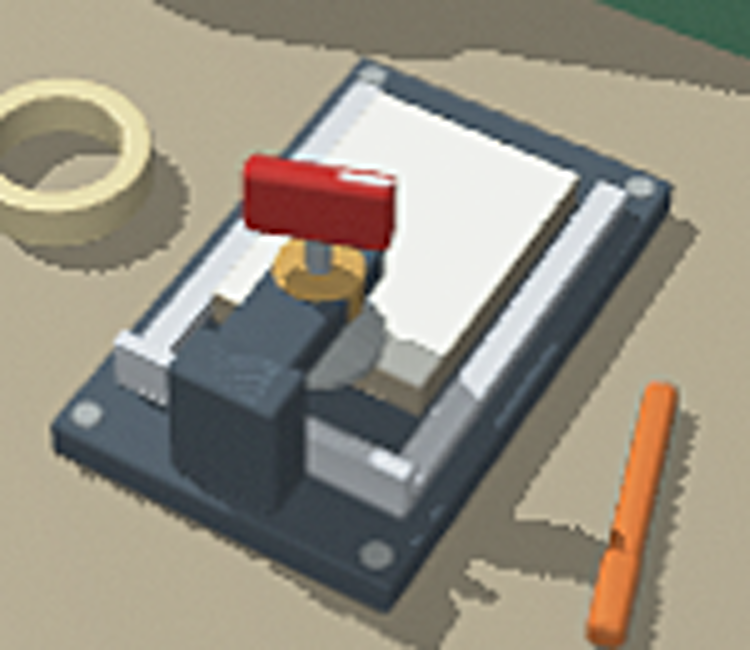

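View pics/si_c.png

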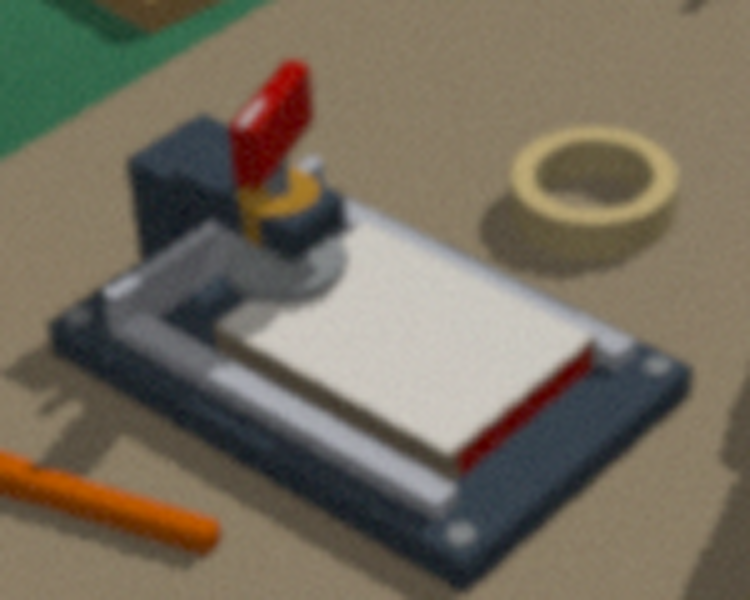

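```bash
cat > fit.py <<'E'
from h import *
sc=np.load("scene0.npz");si=np.load("side0.npz")
cs=lambda p:(np.array(p)+.5)/5-.5+[265,250]
cd=lambda p:(np.array(p)+.5)/5-.5+[190,200]
# near -y, near +y, far -y, far +y
A=onz(sc,cs([(365,60),(671,190),(55,428),(388,583)]),.02)[:,:2]
MA=np.array([(-140,-80),(-140,80),(115,-80),(115,80)])/1e3
B=onz(si,cd([(690,372),(460,574),(52,328)]),.02)[:,:2]
MB=np.array([(-140,-80),(-140,80),(115,80)])/1e3
def rig(M,P):
    a=M.mean(0);b=P.mean(0);H=(M-a).T@(P-b)
    th=np.arctan2(H[0,1]-H[1,0],H[0,0]+H[1,1]);R=np.array([[np.cos(th),-np.sin(th)],[np.sin(th),np.cos(th)]])
    t=b-R@a;return th,t,(M@R.T+t-P)*1e3
if __name__=="__main__":
    for M,P in((MA,A),(MB,B),(np.r_[MA,MB],np.r_[A,B])):
        th,t,e=rig(M,P);print(np.round(th,4),np.round(t,4));print(np.round(e,1).tolist())
    R=np.array([[np.cos(th),-np.sin(th)],[np.sin(th),np.cos(th)]])
    L=lambda P:np.round((P[:,:2]-t)@R*1e3,1).tolist()
    # pad top corners z=.038
    print("pad sc",L(onz(sc,cs([(378,92),(578,178),(425,386)]),.038)))
    print("pad si",L(onz(si,cd([(592,347),(458,462),(220,330)]),.038)))
    for ang in (0,):
        c=np.r_[R@[.035,0]+t,.119];print("wing c",c)
    print("wing top sc",L(onz(sc,cs([(250,158),(395,182),(390,196)]),.136)))
    print("wing top si",L(onz(si,cd([(240,125),(300,65)]),.136)))
E
python3 fit.py
```

```text
-0.0123 [0.5787 0.0986]
[[-1.5, -1.8], [-3.8, 1.5], [0.9, -3.1], [4.4, 3.3]]
-0.0208 [0.5747 0.0977]
[[-2.7, -0.9], [-0.8, -0.8], [3.5, 1.6]]
-0.0142 [0.5771 0.0984]
[[-3.3, -1.8], [-5.3, 1.5], [-0.9, -3.5], [2.9, 2.9], [0.2, -1.1], [1.0, -1.0], [5.4, 3.0]]
pad sc [[-105.3, -53.6], [-103.9, 47.0], [31.8, 47.5]]
pad si [[-107.8, -48.5], [-109.9, 45.1], [30.6, 44.7]]
wing c [0.612065   0.09789371 0.119     ]
wing top sc [[40.4, -28.9], [22.5, 25.5], [29.9, 27.5]]
wing top si [[30.3, 20.3], [43.2, -30.0]]
```

```bash
cat > to.py <<'E'
from h import *
from scipy.spatial.transform import Rotation as Ro
T=np.array([.5771,.0984]);H=-.0142
def loc2w(x,y): return T+np.array([np.cos(H)*x-np.sin(H)*y,np.sin(H)*x+np.cos(H)*y])
def shift(o,p): 
    Rm=Ro.from_rotvec(o["orientation"]).as_matrix();return np.round(Rm.T@(np.array(p)-o["tcp_pos"])*1e3,1)
def yaw(o):
    Rm=Ro.from_rotvec(o["orientation"]).as_matrix();return np.degrees(np.arctan2(Rm[1,0],Rm[0,0]))
def w2loc(p):
    d=np.array(p)[:2]-T;c,s=np.cos(H),np.sin(H);return np.round(np.array([c*d[0]+s*d[1],-s*d[0]+c*d[1]])*1e3,1)
def st():
    from bench import r
    o=r.get_obs();print("t",o["clock"],"tcp",np.round(o["tcp_pos"],4),"loc",w2loc(o["tcp_pos"]),"yaw",round(yaw(o),2),"F",np.round(o["contact_force"],1),"M",np.round(o["moment"],2),"w",round(o["grip_width"],4),"j",np.round(o["joints"],2));return o
E
python3 - <<'E'
from to import *
o=st()
print(shift(o,[.46,-.3,.231]));print(shift(o,[*loc2w(-.134,0),.231]),-(np.degrees(H)+90-yaw(o)))
sc=np.load("scene0.npz")
print("cup",onz(sc,[(145,255)],0),"tape",onz(sc,[(277,285)],.012),"mk",onz(sc,[(392,352)],.007))
E
```

```text
t 0.15 tcp [ 0.2829 -0.6124  0.2306] loc [-284.1 -714.9] yaw 24.8 F [-0.3 -0.7 -0.9] M [-0.06  0.04 -0.  ] w 0.0853 j [ 1.03  0.48  0.02  1.56 -0.01  1.11 -0.08]
[ 2.918e+02 -2.093e+02 -2.000e-01]
[ 4.443e+02 -5.798e+02  3.000e-01] -64.38697698835111
cup [[ 0.63802479 -0.40020902  0.        ]] tape [[ 0.56603181 -0.06089081  0.012     ]] mk [[0.60124277 0.23886946 0.007     ]]
```

Emit:
send_rows --moves '[42, -30, 0, -8, 84, -60, 0, -16, 126, -90, 0, -24, 168, -120, 0, -32, 210, -150, 0, -40, 252, -180, 0, -48, 292, -209, 0, -56, 306, -244, 0, -64.4]' --hand 1 --newtons 60

```text
clock: 1.15
tcp_pos: [0.4603, -0.2603, 0.2312]
orientation: [2.228, 2.214, 0.002]
contact_force: [0.5, 0.5, 0.4]
grip_width: 0.0003
```

Run:
```python
from to import *
o=st()
print(shift(o,[*loc2w(-.134,0),.231]),-(np.degrees(H)+90-yaw(o)))
```

```text
t 1.15 tcp [ 0.4603 -0.2603  0.2312] loc [-111.7 -360.3] yaw 89.64 F [0.5 0.5 0.4] M [-0.05 -0.01  0.04] w 0.0003 j [ 0.7   0.26 -0.35  1.88  0.1   1.01  0.29]
[360.5 -19.5   0.5] 0.453565281613578
```

Emit:
send_rows --moves '[50, -3, 0, 0, 100, -6, 0, 0, 150, -8, 0, 0, 200, -11, 0, 0, 250, -14, 0, 0, 300, -17, 0, 0, 345, -19, 0, 0, 360.5, -19.5, 0, 0]'

```text
clock: 2.15
tcp_pos: [0.4436, 0.1009, 0.2315]
orientation: [-2.232, -2.21, -0.001]
contact_force: [-0.1, -0.9, 0.3]
grip_width: 0.0001
```

Run:
```python
from to import *
from bench import r
o=st()
print(shift(o,[*loc2w(-.134,0),.032]),-(np.degrees(H)+90-yaw(o)))
f=r.grab_frame("wrist");cv2.imwrite("pics/w1.png",f["img"][:,:,::-1]);np.savez("w1.npz",**f)
```

```text
t 2.15 tcp [0.4436 0.1009 0.2315] loc [-133.6    0.6] yaw 89.45 F [-0.1 -0.9  0.3] M [-0.01 -0.02  0.04] w 0.0001 j [ 0.22  0.16 -0.63  2.03  0.11  0.99 -0.48]
[ -0.7  -0.5 199.5] 0.26201163859724375
```

View pics/w1.png

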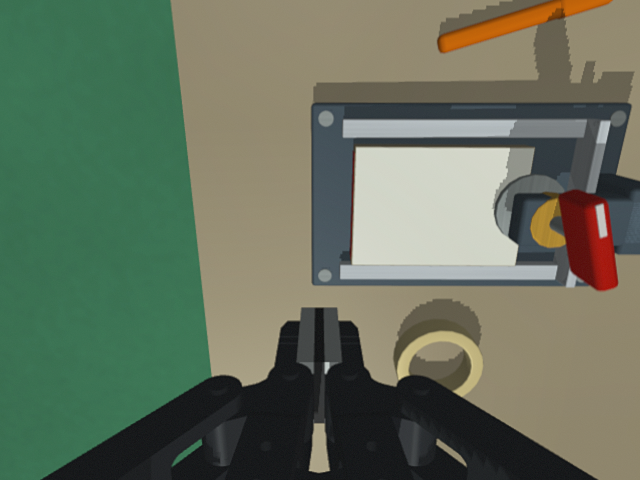

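The wrist view shows the press from above: the plate's near corners are at (313,103) and (313,285), and the pad's near edge is at x≈353. The wing is at about (587,240) with its mark at (602,220).

Run:
```python
from to import *
f=np.load("w1.npz")
P=onz(f,[(314,103.5),(314,284.5),(628,104)],.02)
print(P); print("center near",P[:2].mean(0), "dir near", np.degrees(np.arctan2(*(P[0]-P[1])[[1,0]]))-90,"dir side",np.degrees(np.arctan2(*(P[2]-P[0])[[1,0]])))
for n in P: print(w2loc(n))
print("pad near",[w2loc(p) for p in onz(f,[(356,147),(352.5,263)],.038)])
print("guide",[w2loc(p) for p in onz(f,[(450,137),(450,266)],.030)])
w=onz(f,[(561,192),(600,192),(617,288),(585,289)],.1375);print("wing top",[w2loc(p) for p in w])
```

```text
[[0.44007894 0.17928955 0.02      ]
 [0.4380208  0.02187445 0.02      ]
 [0.68818141 0.17598127 0.02      ]]
center near [0.43904987 0.100582   0.02      ] dir near -0.7490789537142035 dir side -0.7639545766113651
[-138.2   78.9]
[-138.   -78.5]
[110.   79.2]
pad near [array([-105.2,   47.2]), array([-105.,  -50.])]
guide [array([-30.5,  54.4]), array([-18.9, -55.6])]
wing top [array([ 3. , 33.7]), array([24.9, 33.8]), array([ 48.2, -25.7]), array([ 29. , -26.5])]
```

Emit:
send_rows --moves '[-0.7, -0.5, 45, 0, -0.7, -0.5, 90, 0, -0.7, -0.5, 130, 0, -0.7, -0.5, 165, 0, -0.7, -0.5, 190, 0, -0.7, -0.5, 200, 0, -0.7, -0.5, 203, 0, -0.7, -0.5, 203, 0]'

```text
clock: 3.2
tcp_pos: [0.4442, 0.0971, 0.0289]
orientation: [2.237, 2.205, 0.002]
contact_force: [0.1, -0.3, 0.3]
grip_width: -0.0001
```

Run:
```python
from to import *
from bench import r
o=st()
f=r.grab_frame("side");crop(f,190,180,200,140,4,"pics/si2.png");np.savez("si2.npz",**f)
```

```text
t 3.2 tcp [0.4442 0.0971 0.0289] loc [-132.8   -3.2] yaw 89.18 F [ 0.1 -0.3  0.3] M [0.02 0.02 0.02] w -0.0001 j [ 0.05  0.49 -0.48  2.19  0.43  0.55 -0.77]
```

View pics/si2.png

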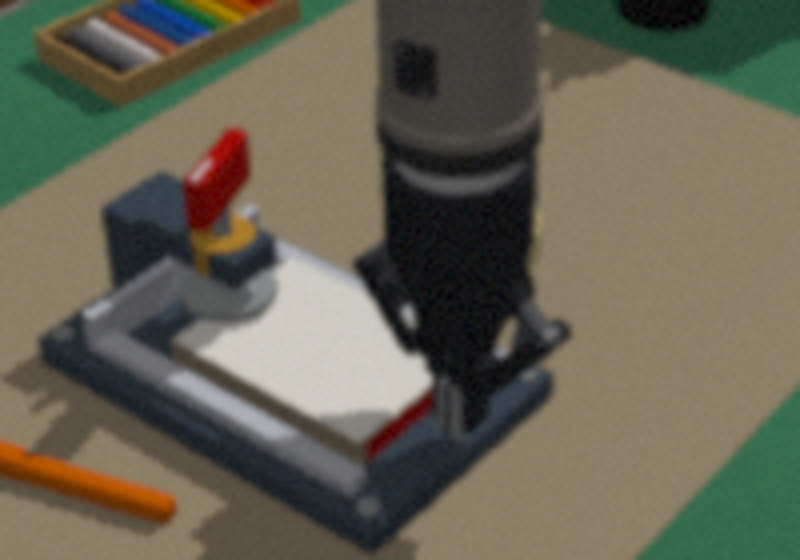

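The side view shows the shut fingers at (455,410), just in front of the pad's red end, inside the guides. I'll push along tool +y.

Emit:
send_rows --moves '[3, 6, 0, 0, 3, 12, 0, 0, 3, 18, 0, 0, 3, 24, 0, 0, 3, 30, 0, 0, 3, 36, 0, 0, 3, 42, 0, 0, 3, 46, 0, 0]'

```text
clock: 4.25
tcp_pos: [0.4877, 0.0995, 0.0283]
orientation: [-2.235, -2.205, 0.006]
contact_force: [-9.6, 0.9, 12.0]
grip_width: -0.0002
```

Run:
```python
from to import *
from bench import r
o=st()
f=r.grab_frame("scene");crop(f,265,240,160,120,5,"pics/sc3.png");np.savez("sc3.npz",**f)
```

```text
t 4.25 tcp [0.4877 0.0995 0.0283] loc [-89.4  -0.2] yaw 89.23 F [-9.6  0.9 12. ] M [0.08 1.9  0.01] w -0.0002 j [ 0.06  0.54 -0.48  2.09  0.43  0.61 -0.73]
```

View pics/sc3.png

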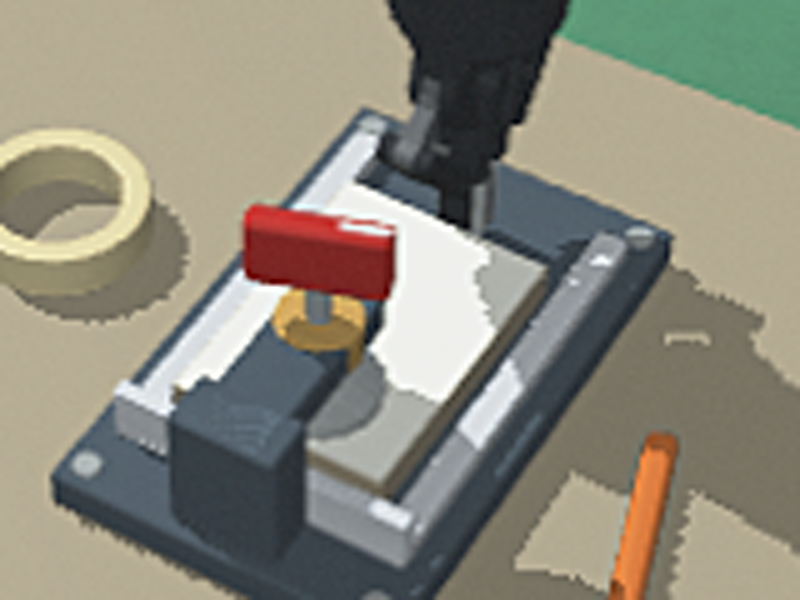

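Run:
```python
from to import *
f=np.load("sc3.npz")
c=lambda p:(np.array(p)+.5)/5-.5+[265,240]
print([w2loc(p) for p in onz(f,c([(358,183),(546,266),(387,487)]),.038)])
crop(f,320,250,70,60,11,"pics/sc3b.png")
```

```text
[array([-78.5, -48.2]), array([-76.8,  45.6]), array([62.5, 47.5])]
```

View pics/sc3b.png

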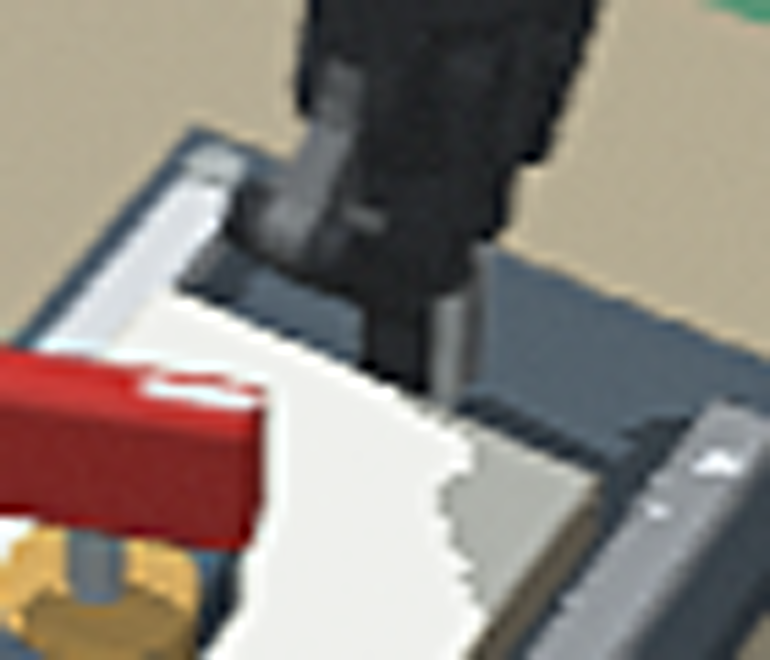

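Emit:
send_rows --moves '[0, 2, -0.5, 0, 0, 4, -1, 0, 0, 6, -1, 0, 0, 8, -1, 0]'

```text
clock: 4.8
tcp_pos: [0.4978, 0.0992, 0.0292]
orientation: [-2.237, -2.206, 0.0]
contact_force: [-0.6, -0.3, -0.3]
grip_width: 0.0003
```

Run:
```python
from to import *
o=st()
```

```text
t 4.8 tcp [0.4978 0.0992 0.0292] loc [-79.3  -0.3] yaw 89.19 F [-0.6 -0.3 -0.3] M [-0.04  0.29 -0.  ] w 0.0003 j [ 0.07  0.55 -0.48  2.07  0.43  0.62 -0.72]
```

Emit:
send_rows --moves '[0, 1, 0, 0, 0, 2, 0, 0, 0, 3, 0, 0, 0, 3, 0, 0]'

```text
clock: 5.3
tcp_pos: [0.4993, 0.0992, 0.029]
orientation: [-2.236, -2.205, 0.004]
contact_force: [-5.9, -0.2, 2.9]
grip_width: 0.0003
```

Run:
```python
from to import *
o=st()
```

```text
t 5.3 tcp [0.4993 0.0992 0.029 ] loc [-77.8  -0.3] yaw 89.22 F [-5.9 -0.2  2.9] M [-0.01  1.15  0.03] w 0.0003 j [ 0.07  0.55 -0.48  2.07  0.43  0.62 -0.72]
```

Emit:
send_rows --moves '[0, 1, 0, 0, 0, 2, 0, 0, 0, 3, 0, 0, 0, 4, 0, 0]'

```text
clock: 5.8
tcp_pos: [0.4998, 0.0991, 0.0288]
orientation: [-2.233, -2.204, 0.012]
contact_force: [-16.1, 0.7, 14.8]
grip_width: -0.0002
```

Run:
```python
from to import *
from bench import r
o=st()
f=r.grab_frame("scene");crop(f,265,240,160,120,5,"pics/sc4.png");np.savez("sc4.npz",**f)
f=r.grab_frame("side");crop(f,190,200,150,120,5,"pics/si4.png");np.savez("si4.npz",**f)
```

```text
t 5.8 tcp [0.4998 0.0991 0.0288] loc [-77.3  -0.4] yaw 89.26 F [-16.1   0.7  14.8] M [ 0.08  3.51 -0.03] w -0.0002 j [ 0.07  0.55 -0.48  2.06  0.43  0.63 -0.71]
```

View pics/sc4.png

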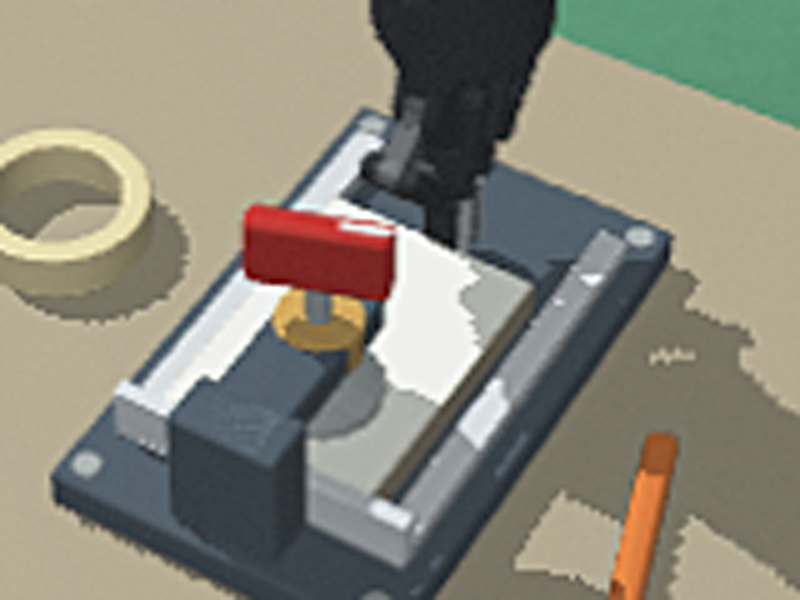

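View pics/si4.png

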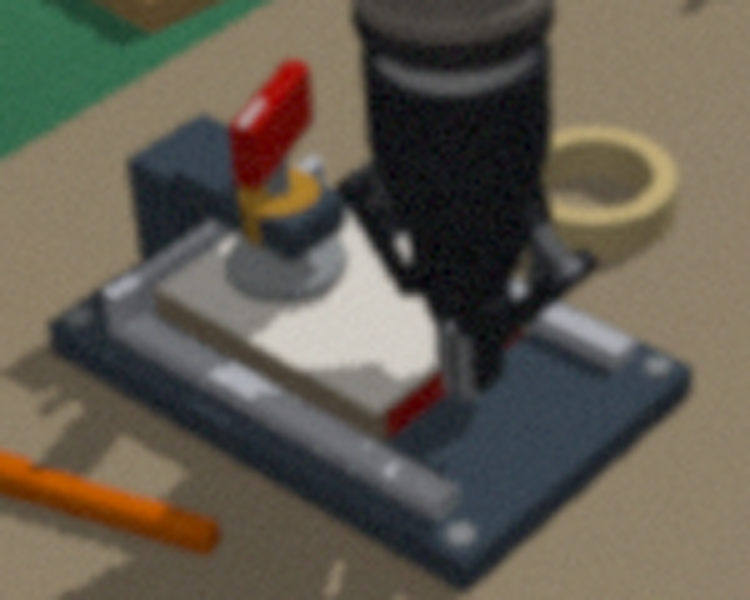

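Both views show the pad's far end against the fence. The push force rose to 16 N with no further travel, so the pad is home. Next I back straight off, then lift.

Emit:
send_rows --moves '[0, -8, 0, 0, 0, -20, 0, 0, 0, -30, 0, 0, 0, -30, -40, 0, 0, -30, -90, 0, 0, -30, -140, 0, 0, -30, -185, 0, 0, -30, -185, 0]'

```text
clock: 6.9
tcp_pos: [0.4768, 0.1004, 0.2178]
orientation: [2.234, 2.202, 0.009]
contact_force: [-0.8, -1.6, 0.2]
grip_width: -0.0
```

Emit:
send_rows --moves '[0, 10, 0, -5, 0, 20, 0, -10, 0, 30, 0, -14, 0, 30, 0, -14]' --hand 0

```text
clock: 7.4
tcp_pos: [0.5044, 0.099, 0.2131]
orientation: [-1.952, -2.46, 0.001]
contact_force: [-0.3, 0.1, 0.8]
grip_width: 0.0725
```

Run:
```python
from to import *
from bench import r
o=st()
f=r.grab_frame("wrist");cv2.imwrite("pics/w5.png",f["img"][:,:,::-1]);np.savez("w5.npz",**f)
f=r.grab_frame("scene");np.savez("sc5.npz",**f);crop(f,265,240,160,120,5,"pics/sc5.png")
```

```text
t 7.4 tcp [0.5044 0.099  0.2131] loc [-72.7  -0.4] yaw 103.14 F [-0.3  0.1  0.8] M [-0.    0.02 -0.03] w 0.0725 j [ 0.24  0.3  -0.66  1.92  0.22  0.99 -0.29]
```

View pics/w5.png

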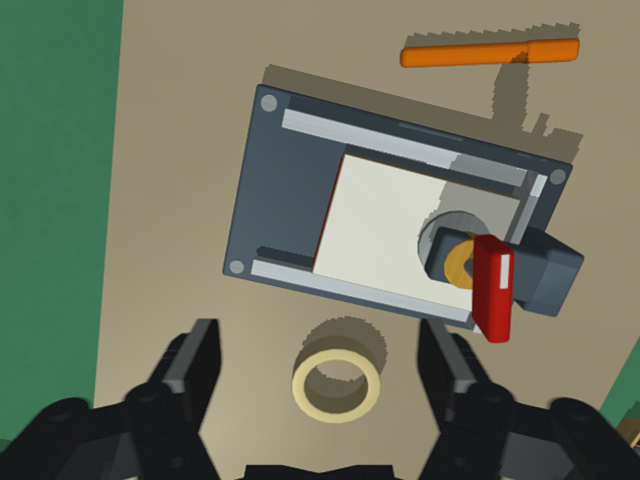

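View pics/sc5.png

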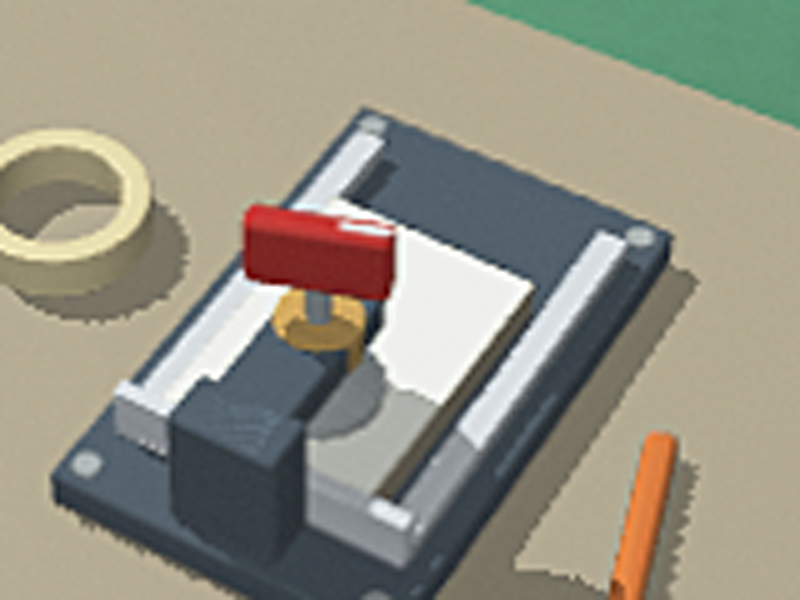

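Run:
```python
from to import *
f=np.load("w5.npz");crop(f,450,225,80,125,4,"pics/w5c.png")
```

```text
(no output)
```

View pics/w5c.png

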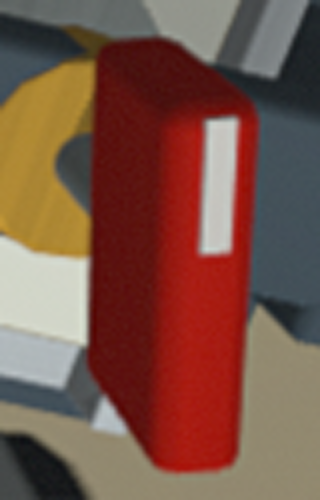

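Run:
```python
from to import *
f=np.load("w5.npz")
c=lambda p:(np.array(p)+.5)/4-.5+[450,225]
P=onz(f,c([(163,106),(258,106),(238,470),(152,470),(204,118),(238,118),(231,252),(199,252)]),.1374)
print(np.round(P*1e3,1)); 
ctr=P[:4].mean(0);print("ctr",ctr,w2loc(ctr))
for a,b in((0,3),(1,2),(5,6),(4,7)): d=P[a]-P[b];print(np.degrees(np.arctan2(d[1],d[0])),np.linalg.norm(d))
from bench import r
o=st();print(shift(o,[*ctr[:2],.213]), "want axis", loc2w(.035,0))
```

```text
[[594.7 123.9 137.4]
 [607.3 126.9 137.4]
 [625.8  72.3 137.4]
 [613.5  69.3 137.4]
 [600.8 123.5 137.4]
 [605.3 124.6 137.4]
 [611.8 105.4 137.4]
 [607.4 104.3 137.4]]
ctr [0.61030819 0.09810392 0.1374    ] [33.2  0.2]
108.97254385379445 0.05770439925051019
108.68159817238563 0.05764087736751747
108.6494646772563 0.02030964999283585
109.07205272423198 0.020328935100955178
t 7.5 tcp [0.5038 0.0992 0.2134] loc [-73.3  -0.3] yaw 103.12 F [ 0.3 -0.   0.3] M [-0.01 -0.03 -0.04] w 0.0848 j [ 0.24  0.3  -0.66  1.92  0.22  0.99 -0.29]
[-25.2 103.5   0.3] want axis [0.61209647 0.09790302]
```

Emit:
send_rows --moves '[-6, 26, 0, -3, -12, 52, 0, -5.7, -19, 78, 0, -5.7, -25, 104.3, 0, -5.7, -25, 104.3, 0, -5.7, -25, 104.3, 0, -5.7]' --hand 0

```text
clock: 8.25
tcp_pos: [0.6107, 0.099, 0.2139]
orientation: [-1.826, -2.555, 0.001]
contact_force: [0.4, 1.0, -0.4]
grip_width: 0.0854
```

Run:
```python
from to import *
from bench import r
o=st();print(shift(o,[.6112,.098,.1017]))
f=r.grab_frame("wrist");cv2.imwrite("pics/w6.png",f["img"][:,:,::-1]);np.savez("w6.npz",**f)
```

```text
t 8.25 tcp [0.6107 0.099  0.2139] loc [33.6  1.1] yaw 108.9 F [ 0.4  1.  -0.4] M [ 0.05 -0.03 -0.01] w 0.0854 j [ 0.2   0.47 -0.63  1.68  0.31  1.09 -0.19]
[ -1.1   0.3 112.2]
```

View pics/w6.png

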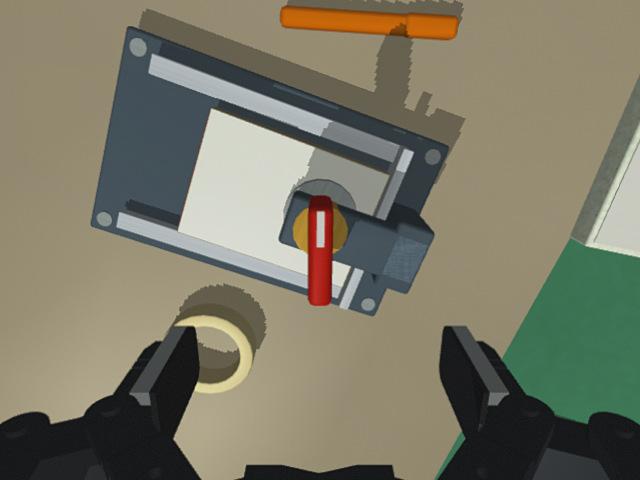

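The wrist view shows the wing upright and centred between the jaws, at x≈320. I'll descend and grip.

Emit:
send_rows --moves '[-1.1, 0.3, 30, 0, -1.1, 0.3, 60, 0, -1.1, 0.3, 90, 0, -1.1, 0.3, 108, 0, -1.1, 0.3, 112, 0, -1.1, 0.3, 112, 0]'

```text
clock: 9.05
tcp_pos: [0.6129, 0.098, 0.103]
orientation: [1.826, 2.556, 0.001]
contact_force: [1.1, 0.1, 0.4]
grip_width: 0.0856
```

Emit:
send_rows --moves '[0, 0, 0, 0, 0, 0, 0, 0, 0, 0, 0, 0, 0, 0, 0, 0, 0, 0, 0, 0, 0, 0, 0, 0, 0, 0, 0, 0, 0, 0, 0, 0]' --hand 1 --newtons 40

```text
clock: 10.05
tcp_pos: [0.6122, 0.0976, 0.1026]
orientation: [-1.827, -2.556, 0.001]
contact_force: [-3.3, -1.1, 5.2]
grip_width: 0.0135
```

Run:
```python
from to import *
o=st();print(shift(o,[.6112,.098,.1017]))
```

```text
t 10.05 tcp [0.6122 0.0976 0.1026] loc [35.1 -0.3] yaw 108.89 F [-3.3 -1.1  5.2] M [-0.28  0.8  -0.04] w 0.0135 j [ 0.16  0.6  -0.57  1.77  0.4   0.9  -0.26]
[ 0.7 -0.8  0.9]
```

Emit:
send_rows --moves '[0, 0, 0.1, 4, 0, 0, 0.2, 8, 0, 0, 0.3, 12, 0, 0, 0.4, 16, 0, 0, 0.4, 20, 0, 0, 0.4, 20, 0, 0, 0.4, 20, 0, 0, 0.4, 20]'

```text
clock: 11.05
tcp_pos: [0.6123, 0.0976, 0.1021]
orientation: [-2.241, -2.201, 0.001]
contact_force: [-3.4, -1.2, 5.1]
grip_width: 0.0135
```

Run:
```python
from to import *
from bench import r
o=st()
f=r.grab_frame("wrist");cv2.imwrite("pics/w7.png",f["img"][:,:,::-1]);np.savez("w7.npz",**f)
```

```text
t 11.05 tcp [0.6123 0.0976 0.1021] loc [35.2 -0.3] yaw 88.98 F [-3.4 -1.2  5.1] M [-0.28  0.79 -0.11] w 0.0135 j [ 0.1   0.58 -0.49  1.77  0.34  0.88 -0.56]
```

View pics/w7.png

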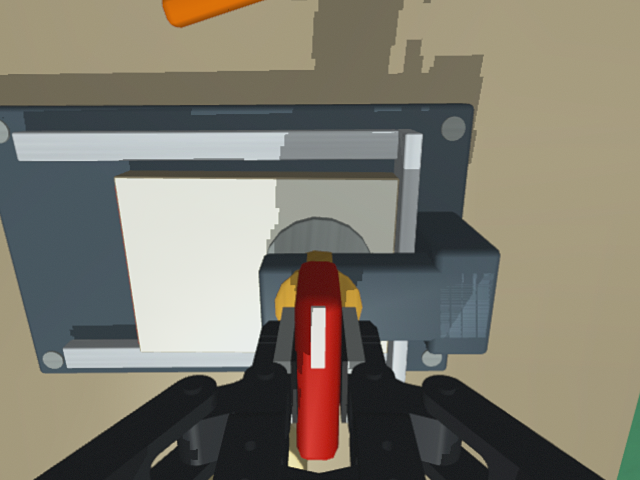

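Emit:
send_rows --moves '[0, 0, 0.1, 5, 0, 0, 0.2, 10, 0, 0, 0.3, 15, 0, 0, 0.4, 20, 0, 0, 0.5, 25, 0, 0, 0.6, 30, 0, 0, 0.7, 35, 0, 0, 0.8, 35]'

```text
clock: 12.1
tcp_pos: [0.6124, 0.0975, 0.1013]
orientation: [2.799, 1.426, -0.001]
contact_force: [-3.8, -1.7, 6.0]
grip_width: 0.0134
```

Emit:
send_rows --moves '[0, 0, 0.1, 5, 0, 0, 0.2, 10, 0, 0, 0.3, 15, 0, 0, 0.4, 20, 0, 0, 0.5, 25, 0, 0, 0.6, 30, 0, 0, 0.7, 35, 0, 0, 0.8, 35]'

```text
clock: 13.1
tcp_pos: [0.6125, 0.0974, 0.1006]
orientation: [3.098, 0.518, -0.0]
contact_force: [-2.4, -1.8, 6.3]
grip_width: 0.0136
```

Run:
```python
from to import *
o=st()
```

```text
t 13.1 tcp [0.6125 0.0974 0.1006] loc [35.4 -0.5] yaw 18.99 F [-2.4 -1.8  6.3] M [-0.51  0.74 -0.09] w 0.0136 j [-0.11  0.54 -0.2   1.79  0.14  0.83 -1.62]
```

The joint 7 range suffices without a regrip (-1.62 now, about -2.75 at the seat), so I'll carry on.

Emit:
send_rows --moves '[0, 0, 0.1, 5, 0, 0, 0.2, 10, 0, 0, 0.3, 15, 0, 0, 0.4, 20, 0, 0, 0.5, 25, 0, 0, 0.6, 30, 0, 0, 0.7, 35, 0, 0, 0.8, 35]'

```text
clock: 14.1
tcp_pos: [0.6124, 0.0972, 0.0998]
orientation: [3.11, -0.437, -0.0]
contact_force: [-3.7, -1.5, 7.2]
grip_width: 0.0133
```

Emit:
send_rows --moves '[0, 0, 0.1, 4, 0, 0, 0.2, 8, 0, 0, 0.3, 12, 0, 0, 0.4, 16, 0, 0, 0.5, 20, 0, 0, 0.6, 24, 0, 0, 0.6, 26, 0, 0, 0.6, 26]'

```text
clock: 15.1
tcp_pos: [0.6123, 0.0971, 0.0993]
orientation: [2.932, -1.125, -0.0]
contact_force: [-4.8, -2.4, 6.8]
grip_width: 0.0136
```

Run:
```python
from to import *
o=st()
```

```text
t 15.1 tcp [0.6123 0.0971 0.0993] loc [35.2 -0.8] yaw -41.99 F [-4.8 -2.4  6.8] M [-0.56  1.04 -0.11] w 0.0136 j [-0.31  0.54  0.06  1.8  -0.04  0.8  -2.52]
```

Emit:
send_rows --moves '[0, 0, 0.1, 2, 0, 0, 0.1, 4, 0, 0, 0.2, 6, 0, 0, 0.2, 8, 0, 0, 0.2, 8]'

```text
clock: 15.72
tcp_pos: [0.6122, 0.097, 0.0992]
orientation: [2.847, -1.326, -0.0]
contact_force: [-4.8, -3.1, 9.9]
grip_width: 0.0135
```

Run:
```python
from to import *
o=st()
```

```text
t 15.725 tcp [0.6122 0.097  0.0992] loc [35.2 -0.9] yaw -49.94 F [-4.8 -3.1  9.9] M [-0.6   1.12  0.2 ] w 0.0135 j [-0.33  0.54  0.1   1.81 -0.07  0.8  -2.64]
```

Emit:
send_rows --moves '[0, 0, 0, 1, 0, 0, 0, 2, 0, 0, 0, 3, 0, 0, 0, 4, 0, 0, 0, 4]'

```text
clock: 16.35
tcp_pos: [0.6124, 0.097, 0.0993]
orientation: [2.801, -1.419, 0.001]
contact_force: [-5.1, -3.8, 10.2]
grip_width: 0.0136
```

Run:
```python
from to import *
from bench import r
o=st()
f=r.grab_frame("wrist");cv2.imwrite("pics/w8.png",f["img"][:,:,::-1]);np.savez("w8.npz",**f)
f=r.grab_frame("side");crop(f,190,190,150,120,5,"pics/si8.png")
```

```text
t 16.35 tcp [0.6124 0.097  0.0993] loc [35.3 -0.9] yaw -53.73 F [-5.1 -3.8 10.2] M [-0.76  1.12  1.37] w 0.0136 j [-0.35  0.54  0.12  1.81 -0.08  0.8  -2.7 ]
```

View pics/w8.png

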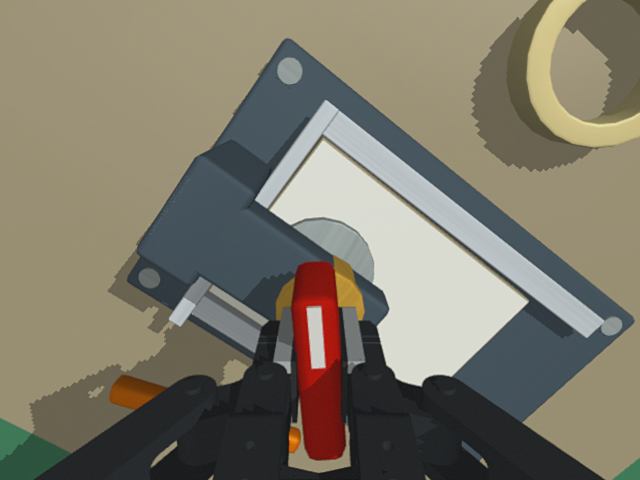

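View pics/si8.png

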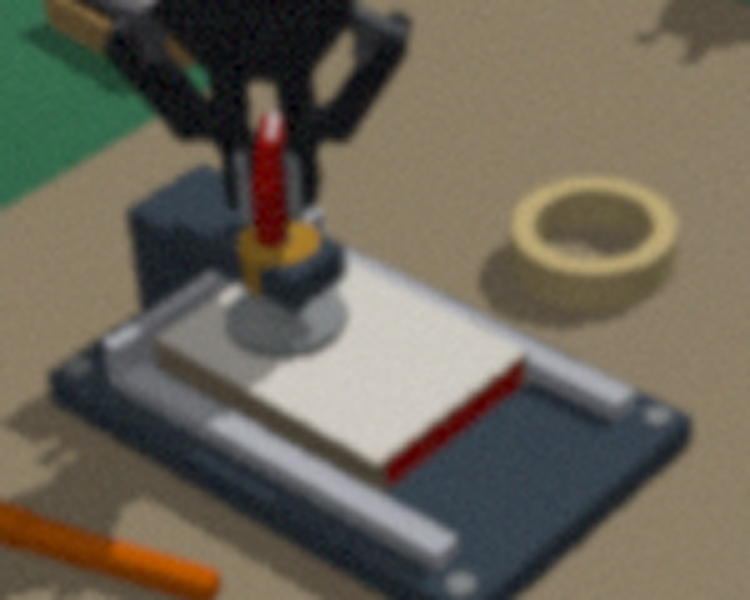

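Moment about z rose to 1.37 N m while turning the last few degrees, at yaw about -50°, which matches the stop predicted from the measured start angle. The foot is seated; the wing is tilted a few degrees in the jaws. Backing off a quarter turn from there.

Emit:
send_rows --moves '[0, 0, 0, -3, 0, 0, -0.1, -8, 0, 0, -0.3, -14, 0, 0, -0.4, -20, 0, 0, -0.6, -26, 0, 0, -0.7, -32, 0, 0, -0.8, -38, 0, 0, -0.9, -44]'

```text
clock: 17.45
tcp_pos: [0.6126, 0.0972, 0.0999]
orientation: [3.129, -0.268, -0.0]
contact_force: [-2.3, -2.3, 6.4]
grip_width: 0.0136
```

Emit:
send_rows --moves '[0, 0, -0.1, -6, 0, 0, -0.2, -12, 0, 0, -0.4, -18, 0, 0, -0.5, -24, 0, 0, -0.7, -30, 0, 0, -0.8, -36, 0, 0, -0.9, -42, 0, 0, -1, -46]'

```text
clock: 18.45
tcp_pos: [0.6126, 0.0975, 0.1009]
orientation: [2.986, 0.976, 0.0]
contact_force: [-3.0, -0.8, 7.1]
grip_width: 0.0135
```

Emit:
send_rows --moves '[0, 0, 0, -2, 0, 0, 0, -3, 0, 0, 0, -3, 0, 0, 0, -3]'

```text
clock: 18.95
tcp_pos: [0.6126, 0.0976, 0.101]
orientation: [2.961, 1.05, -0.0]
contact_force: [-3.3, -1.2, 6.2]
grip_width: 0.0134
```

Run:
```python
from to import *
from bench import r
o=st()
f=r.grab_frame("wrist");cv2.imwrite("pics/w9.png",f["img"][:,:,::-1]);np.savez("w9.npz",**f)
f=r.grab_frame("scene");np.savez("sc9.npz",**f);crop(f,265,240,160,120,5,"pics/sc9.png")
f=r.grab_frame("side");np.savez("si9.npz",**f);crop(f,190,190,150,120,5,"pics/si9.png")
```

```text
t 18.95 tcp [0.6126 0.0976 0.101 ] loc [35.5 -0.3] yaw 39.04 F [-3.3 -1.2  6.2] M [-0.37  0.72 -0.05] w 0.0134 j [-0.05  0.55 -0.28  1.78  0.2   0.84 -1.32]
```

View pics/w9.png

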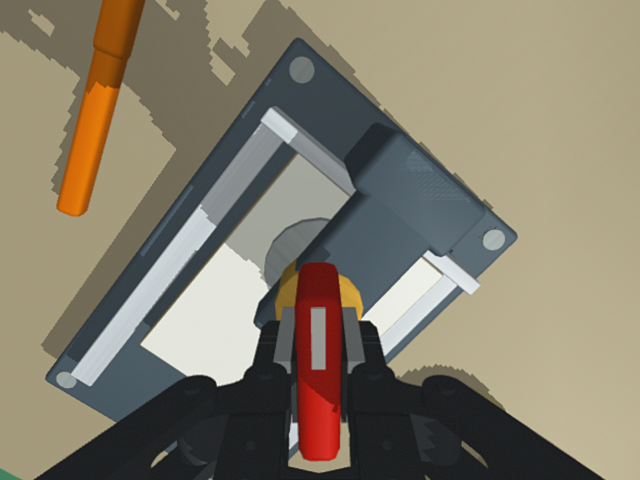

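View pics/si9.png

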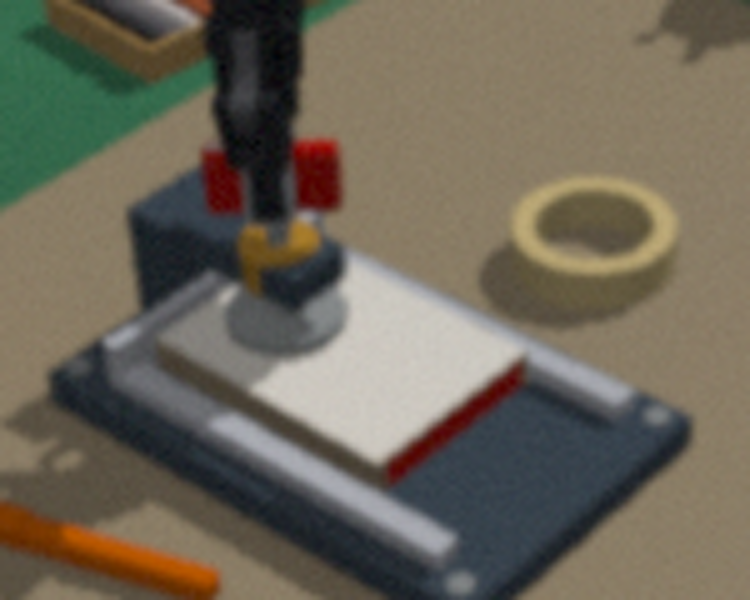

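Run:
```python
from to import *
f=np.load("w9.npz");img=f["img"].astype(int)
roi=img[300:376,305:335];m=((roi.min(2)>110)).astype(np.uint8)
c=max(cv2.findContours(m,0,2)[0],key=cv2.contourArea);b=cv2.boxPoints(cv2.minAreaRect(c))+[305,300];print(b.tolist())
s=b[np.argsort(b[:,1])];top=s[:2].mean(0);bot=s[2:].mean(0)
P=onz(f,[top,bot],.136);d=P[0]-P[1];wa=np.degrees(np.arctan2(d[1],d[0]))
Q=onz(f,[(265,112),(72,383)],.03);g=Q[0]-Q[1];ga=np.degrees(np.arctan2(g[1],g[0]));print(wa,ga,"theta",np.radians(180+ga-wa),np.radians(180-.78-wa))
print("pad corners",[w2loc(p) for p in onz(f,[(296,153),(140,345),(355,193)],.038)])
```

```text
[[311.0, 308.0], [324.0, 308.0], [324.0, 368.0], [311.0, 368.0]]
39.00691398075435 0.997387119071484 theta 2.4782012627282 2.447180005417866
pad corners [array([72.5, 45.6]), array([-66.,  46.]), array([76., 11.])]
```

Wing angle measures 2.45–2.48 rad (target 2.20–2.66). The pad's ends are at about -66 and +74 mm in the press frame, so it is home, and the jaws still hold the wing. Handing in.

Run:
```python
from bench import r
print(r.hand_in()); o=r.get_obs();print(o["clock"],o["grip_width"])
```

```text
the job is handed in; nothing more can be done
None
the job is handed in; nothing more can be done
```

The pad is home against the back fence, and the thumbscrew was seated and then backed off a quarter turn. The gripper is still holding its wing. I handed the job in at about 19 s; it reports no verdict.

- **Pad:** I pushed it with shut fingertips until it stopped dead at 16 N. The last pictures put its ends at about x = -66 and +73 to +76 mm in the press frame, so its centre is near +4 to +5 mm.
- **Seating:** I turned the screw clockwise in one grip. The stop showed at the angle I had predicted, where the turning moment rose to about 1.4 N m. The wing tilted about 4° in the jaws there and came back straight when I backed off.
- **Final screw angle:** The last wrist picture gave 2.45 rad using the press heading I had measured earlier, and 2.48 rad using the guide edge. The two differ by 0.03 rad, and both are inside the 2.20–2.66 rad window.
- **Grip:** The jaws are on the wing at 13.4 mm with a 40 N grip setting. I did not read the contact force on the wing directly.
- **Bystanders:** The arm never went near any of them. The tape and marker looked unmoved in the pictures; I did not re-measure the cutter, pen cup or glue at the end.

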